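# Release a chromatography column held by a left-hand nut and store it

## Task

Free the column from its stand: the notched brass hex nut has a left-hand thread, so loosen it by turning it clockwise seen from above, practically to its stop (never the other way), then pull the upright column forward out of the blue spring clip. Lay it, blue end up, in the sloping grey rest and let go; then take it again another way and lay it level in the yellow saddles of the wooden storage cradle, either way round. Leave the amber bottle, loose blue cap, spanner and small jar where they are.

Things in the scene. Friction and masses are not known exactly. Their poses are not given: they have to be found in the camera images.
- stand: Column stand, fixed: grey base plate 135 x 185 x 15 mm with a white post behind, 50 mm wide, top at 140 mm. Origin on the table, straight under the axis of the clipped column; z up, x away from the open front (the column comes out along -x), y towards the nut. The plate runs on 75 mm in front of the axis, so the column may slide out on it.
- clip_mid (a point): Middle of the blue C-clip on the stand, on the column's axis, 135 mm above the table; axes as the stand's. The clip is 18 mm tall and open to -x; its two sprung arms hold the tube and give way to a level pull of roughly 5 to 15 N along -x over the first 15 mm. Backing pad 12 mm behind the axis.
- clip_seat (a point): Point on the stand where the column's middle is while clipped, 105 mm above the table.
- nut_grip (a point): On the axis of the brass hex nut (40 mm across flats, 34 mm tall, red cap), 12 mm below its top, 22 mm above its foot, 32 mm above the strap; at x = 0, y = 90 mm of the stand, 80 mm above the table at joint 0. Nut and aluminium strap rise 3 mm per rad of loosening. The point's y axis is normal to a pair of flats; so are directions 60 degrees from it. At joint 0 its axes match the stand's.
- nut (a joint): Angle of the nut in rad, growing clockwise seen from above, which loosens it (left-hand thread). Starts between 0.1 and 0.4; stop at 2.8. Friction about 0.2 N m; stays where left. The strap's lips hang 6 mm deep in front of the black end fitting and clear it from about 1.8 on; before that the column cannot come out.
- column_mid (a point): Middle of the chromatography column, on its axis; z axis from black to blue end. 180 mm long, about 0.4 kg: steel tube 22 mm across, end fittings 34 mm across and 24 mm long, black at the lower, blue at the upper end. It starts upright in the stand, this point 105 mm and its top 195 mm above the table.
- column: The same column; this origin is the centre of the underside of its black fitting, z along it to the blue end.
- rest_seat (a point): Where the column's middle comes to lie in the fixed grey sloping rest (base 220 x 90 x 8 mm), 90 mm above the table. Its z axis runs up the slope, 42 degrees above level, the high end roughly towards -y; x is the slope's upward normal. Two black rubber V saddles open along x. Between them the tube is free all round (only the base below) and can be taken from above.
- rest_upper (a point): Middle of the upper V saddle, on the line of the lying column's axis, 43 mm up the slope from rest_seat; axes as there. It takes the tube; 10 mm long, 45 degree faces, catches the tube within about 18 mm sideways. The blue fitting begins 18 mm beyond its upper edge.
- rest_stop (a point): At the face of the stop plate at the foot of the slope, on the line of the lying column's axis, 90 mm down from rest_seat; axes as there. The black end bears on it. Plate 36 mm wide, to 13 mm above the axis. The lower V saddle, for the black fitting, lies 4 to 20 mm up the slope from here.
- cradle_seat (a point): Where the column's middle lies in the fixed wooden cradle (base 190 x 90 x 10 mm), 45 mm above the table, level along this x axis, which points roughly along +y. Two yellow V saddles for the tube 52 to 60 mm either side of it, open upward, catching it within about 18 mm sideways, tips 59 mm above the table. End fittings go outside them (6 mm play lengthways).
- amber_bottle: amber solvent bottle with blue cap, 86 mm across, 190 mm tall; bystander, origin at its underside
- blue_cap: blue screw cap lying alone, 44 mm across, 25 mm tall; bystander, origin at its underside
- spanner: steel spanner lying flat, 160 mm long, origin under the middle; bystander
- jar: small amber jar with white lid, 60 mm across, 70 mm tall; bystander, origin at its underside
Mind the look-alikes: they are no part of the job. What is shaped like the stand but green is not meant.

How it is judged (in metres and radians):
On the way, in this order (a step that is already met when the one before it is completed fails the run):
1. the nut is turned clockwise past 2.3 rad with the column still in its clip (value of joint nut above 2.3 rad and distance between column_mid and clip_seat below 0.012 m), for 0.1 s.
2. the column is out of the clip, still upright (horizontal distance between column_mid and clip_seat above 0.04 m and angle between column_mid's own z axis and vertical below 0.5 rad), for 0.1 s.
3. the column lies in the sloping rest, blue end up, let go and still (distance between column_mid and rest_seat below 0.012 m and angle between the z axis of column_mid and the z axis of rest_seat, either way round below 0.12 rad and x of column_mid in the frame of rest_seat below 0.006 m and angle between column_mid's own z axis and vertical below 1.3 rad and contact force between the fingers and column below 0.3 N and linear speed of column below 0.02 m/s and angular speed of column below 0.2 rad/s), for 0.2 s.
4. the column is lifted clear of the rest (distance between column_mid and rest_seat above 0.06 m), for 0.1 s.
At the end, for the whole second after the job is handed in: The column lies in both yellow saddles of the cradle, its middle within 11 mm of the cradle's (at most 5 mm high), within 0.1 rad of its line, let go and still, and the nut stays loosened (joint above 2.2 rad) (distance between column_mid and cradle_seat below 0.011 m and angle between the z axis of column_mid and the x axis of cradle_seat, either way round below 0.1 rad and z of column_mid in the frame of cradle_seat below 0.005 m and contact force between the fingers and column below 0.3 N and value of joint nut above 2.2 rad and linear speed of column below 0.02 m/s and angular speed of column below 0.2 rad/s); the robot touches nothing.
It fails at once if the nut is wound the wrong way (joint below -0.05 rad) (value of joint nut below -0.05 rad).
It fails at once if a bystander is shifted by more than 25 mm (distance of any of amber_bottle, blue_cap, spanner, jar from where it was at the start of the episode above 0.025 m).
It also fails if it takes over 72 s, if anything falls off the work surface, if the arm or the gripper's body presses on something with over 40 N, if the wrist force passes 120 N, or if a joint passes its speed limit or range.

## Robot

A 6-joint arm with a two-finger parallel gripper is mounted at the origin on the work surface. World frame = base frame: x ahead of the robot, y to its left, z up, the work surface at z = 0. Lengths are in m, angles in degrees, forces in N, time in s.
With the tool pointing down it reaches from about 0.4 to 0.925 m from the base axis. Payload 3.4 kg.
Tool frame: the origin (TCP) lies on the centre line of the jaws, within the pads' length; the fingertips stand 17 mm ahead of it and the grasp point (between the pads) lies 2 mm behind it; z points along the fingers, y is the line along which they close (so a half turn about z gives the same grasp; the last joint's range is limited). The gripper opens to 85 mm and grips with 20 to 120 N. Pads are 22 mm wide; open, the fingers measure 114 mm over their backs; the gripper's body (76 mm by 85 mm) begins 54 mm behind the grasp point. The pads swing forward as they close: fully open they stand 13 mm farther back than shut.
Start: joints at [63.971, 17.578, 86.31, -0, 76.112, -4.211], TCP at [0.214, 0.534, 0.248] pointing down, gripper open.
Joint ranges: [-179.03, 179.03], [-60, 130.46], [8.19, 133.38], [-81.62, 261.62], [5.75, 156.47], [-153.77, 153.77]. Speed limits (degrees/s): [147.25, 147.25, 180, 180, 180, 180].

## Interface

Orientations are given as [roll, pitch, yaw] about the fixed x, y, z axes, in that order (R = Rz(yaw) Ry(pitch) Rx(roll)).
In Python, from station import arm gives the robot as it stands. The module is installed in compiled form; this text tells all that it offers.
- The arm moves only by the shell command python3 -m handwheel 'ROWS' [FORCE]. ROWS is JSON, one flat list of numbers, 7 for each row, row after row: the closure, from 0 (fully open) to 1 (shut), then the shift along the tool's x, y, z in m, then the turn, a rotation vector about the tool's x, y, z in rad. A call has 1 to 10 rows; each row is the pose to reach, as a shift and turn from the pose commanded when the call began, along the tool's axes at that moment; what a row does not reach only later rows make up. A row lasts 1/12 s, in which the tool goes at most 41.7 mm and 7.16 degrees, less where a joint would pass 70% of its speed; a pose out of reach is approached as far as the arm can. A call with a gripper value outside its range is refused whole. The fingers move at their own pace and stop on an object; FORCE is the grip in N (left out, the last holds). Time passes only in rows, so rows that repeat a pose let the fingers close. It gives the time, the measured TCP pose, the force, the opening and the grip force at its end, in the units of the state.
- arm.observe(): the state, without advancing time (a new reading comes with each control period).
- arm.get_image(name): name is "side" or "top"; returns a dict with "frame" (400x640x3 uint8, red, green, blue), "mtx" (3x3 intrinsics, pixels), "camera_from_world" (4x4, takes a point from world to camera coordinates). Camera axes: x right, y up, looking along -z (the intrinsics and any distortion apply to the point x, -y, -z); pixel columns grow to the right and rows downward; lengths in m; the calibration is good to about 2 mm. A picture is of the moment at which its call begins. There is no depth.
- arm.sign_off(): hands the job in; it is judged then, once.
Trained networks look in the newest picture that a camera, given by its name, has taken for a name from the list of things; names that differ only in an ending like _2 or _b are one class to them, and where a whole thing is asked for, a point or a joint stands for the part that bears it (a point fixed in the world has none). Each returns a list of dicts, best first, with "confidence" (0 to 1); they miss things now and then, are a little off and sometimes report something else, mostly with a low value. They report only what shows in the picture. A call takes as long as a camera call. They do not tell look-alikes from the thing itself.
- arm.cut_out(name, camera): "mask" (400x640 bool, what is visible of it) and "at" ([column, row] in pixels, amid what is visible of it).
- arm.spot_point(name, camera): "at" ([column, row] in pixels: a listed point, or the origin of a listed thing).
The state is a dict: "time": time; "qpos": joint angles; "joint_vel": joint speeds; "tau": joint torques, N m; "ee_pos": TCP position; "tool_rot": TCP orientation; "force": force on the tool from outside, world axes, zero at the start; "wrist_torque": the same for the moment, N m; "grip_width": finger opening in m; "grip_force": force on a finger pad.
Only numpy, scipy, OpenCV 4.12 (cv2) and the standard library are available. Lean on these libraries where they do the work, as an engineer would, in place of code of your own. Each camera call takes 0.05 s, during which the arm holds its last target. There are 200 camera calls.

## Working session

There is one attempt and no reset: what is moved stays moved. The work goes in short steps, Python scripts to look and compute and a shell command to move; the robot and the scene stay as the last step left them, time stands still between calls to the robot, and variables do not carry over. Pictures are saved under pics/ and viewed, at most 10 in all, crops included, and the job is handed in when it is done.

```bash
mkdir -p pics; python3 - <<'E'
from station import arm
import cv2,numpy as np
s=arm.observe();print(s)
for c in("side","top"):
    d=arm.get_image(c);cv2.imwrite(f"pics/{c}0.png",d["frame"][:,:,::-1]);print(c,d["mtx"].tolist(),np.round(d["camera_from_world"],4).tolist(),[k for k in d])
    for n in["stand","clip_mid","nut_grip","column_mid","column","rest_seat","rest_upper","rest_stop","cradle_seat","amber_bottle","blue_cap","spanner","jar"]:
        print(n,[(np.round(r["at"],1).tolist(),round(r["confidence"],2)) for r in arm.spot_point(n,c)])
E
```

```text
{'time': 0.0, 'qpos': array([ 6.39675799e+01,  1.76219707e+01,  8.63850488e+01, -2.23304212e-04,
        7.61125436e+01, -4.20931818e+00]), 'joint_vel': array([ 0.07707939,  0.02416572,  0.08670753,  0.10952597, -0.04951797,
        0.12289707]), 'tau': array([-3.43658030e-04, -4.57543588e+01, -2.51917076e+01,  1.55004186e-04,
        1.29684160e-02,  5.91506875e-06]), 'ee_pos': array([0.21345584, 0.53317241, 0.24737629]), 'tool_rot': array([-1.79880744e+02, -8.55989139e-03,  1.58176943e+02]), 'force': array([-0.47403598, -0.24996825, -0.31384329]), 'wrist_torque': array([-0.02916763, -0.02083559,  0.02775713]), 'grip_force': 0.0, 'grip_width': 0.08542552387468651}
side [[449.3922809055249, 0.0, 309.65591918459563], [0.0, 449.3922809055249, 193.60777177189755], [0.0, 0.0, 1.0]] [[0.7895, -0.6136, -0.0111, -0.4146], [0.4575, 0.5765, 0.677, -0.3289], [-0.409, -0.5396, 0.7359, -0.9486], [0.0, 0.0, 0.0, 1.0]] ['frame', 'mtx', 'camera_from_world']
stand [([340.0, 221.6], 0.75), ([244.2, 142.5], 0.5), ([402.9, 290.7], 0.34)]
clip_mid [([341.1, 184.8], 0.85), ([188.6, 171.9], 0.56)]
nut_gri
[... 754 characters left out ...]
[([336.5, 186.2], 0.97), ([234.9, 286.1], 0.7), ([337.5, 180.1], 0.51), ([195.0, 207.1], 0.51)]
clip_mid [([223.7, 296.3], 0.68), ([336.2, 175.6], 0.57), ([336.3, 186.3], 0.4)]
nut_grip [([301.0, 187.0], 0.76), ([193.2, 293.2], 0.59), ([195.0, 207.6], 0.38)]
column_mid [([333.8, 181.8], 0.5)]
column [([335.9, 187.6], 0.82), ([306.5, 259.8], 0.38)]
rest_seat []
rest_upper [([463.4, 212.2], 0.67)]
rest_stop [([414.4, 211.7], 0.76)]
cradle_seat [([196.7, 205.6], 0.71), ([409.7, 212.0], 0.64)]
amber_bottle [([253.6, 136.3], 0.76), ([338.7, 176.2], 0.59)]
blue_cap [([307.3, 261.8], 0.76), ([334.1, 188.8], 0.42)]
spanner [([349.7, 258.1], 0.61), ([255.3, 135.6], 0.47)]
jar [([199.7, 157.9], 0.73)]
```

View pics/side0.png

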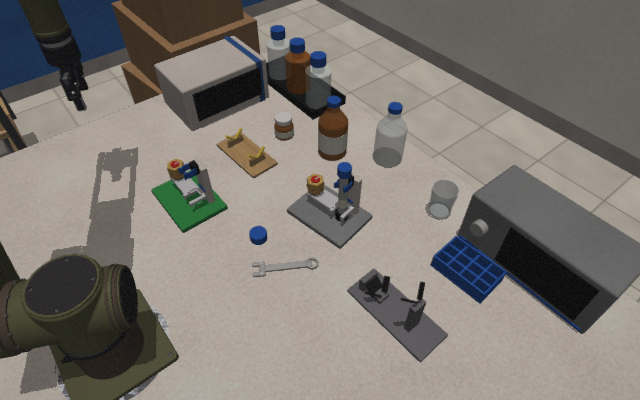

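View pics/top0.png

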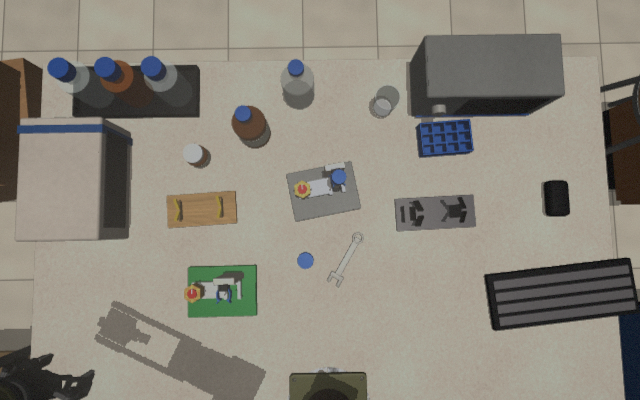

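Candidates for the stand: grey with column, side (330,215) / top (323,190), versus the green empty look-alike, side (188,195) / top (222,290). Nut: side (315,183) / top (302,188) on the grey stand versus side (175,166) / top (193,293) on the green. The loose blue cap (258,236) and the amber bottle's blue cap (335,103) could be taken for the blue column end (345,170). I choose the grey stand and check it in close crops.

```bash
cat >h.py <<'E'
import numpy as np,cv2
from scipy.optimize import least_squares
from scipy.spatial.transform import Rotation as R
K={"side":(449.3922809,309.655919,193.607772),"top":(380.3292367,319.668988,199.222767)}
from station import arm
def cam(c):
    d=arm.get_image(c);return d["frame"],d["camera_from_world"]
def proj(c,T,P):
    f,cx,cy=K[c];q=np.atleast_2d(P)@T[:3,:3].T+T[:3,3]
    return np.c_[cx+f*q[:,0]/-q[:,2],cy+f*-q[:,1]/-q[:,2]]
def tri(Ts,uv):
    return least_squares(lambda p:np.concatenate([proj(c,Ts[c],p)[0]-uv[c] for c in uv]),[.5,0,.05])
def plane(c,T,uv,z):
    return least_squares(lambda p:proj(c,T,[p[0],p[1],z])[0]-uv,[.5,0]).x
def tile(im,x,y,w,h,k):
    return cv2.resize(im[y:y+h,x:x+w],None,fx=k,fy=k,interpolation=cv2.INTER_CUBIC)
E
python3 - <<'E'
from h import *
s=cv2.imread("pics/side0.png");t=cv2.imread("pics/top0.png")
cv2.imwrite("pics/stand.png",np.hstack([tile(s,282,155,100,100,4),tile(t,282,155,80,80,5)]))
A=np.hstack([tile(s,340,265,120,90,3.3333),tile(t,385,180,100,75,4)]);B=np.hstack([tile(s,205,120,80,60,5),tile(t,160,180,80,60,5)])
cv2.imwrite("pics/rc.png",np.vstack([A,B]))
E
```

```text
(no output)
```

View pics/stand.png

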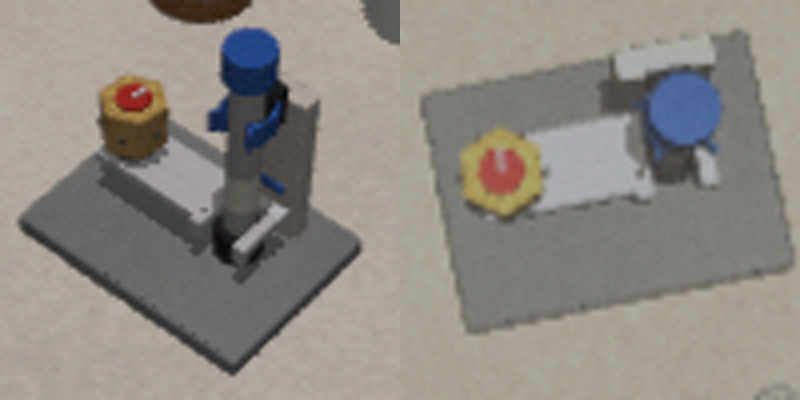

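View pics/rc.png

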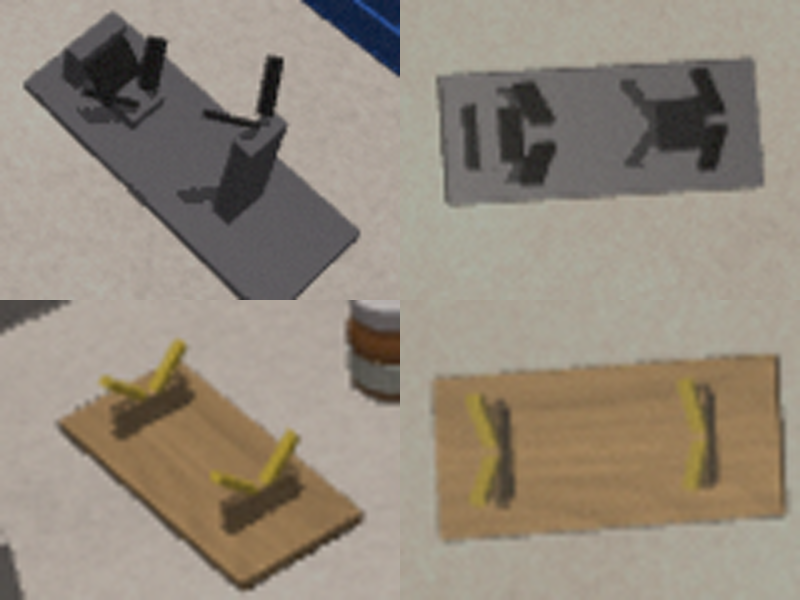

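The left crop shows the grey stand with the upright column (blue top about side (344,166)), clip and brass nut with red cap (about side (315,180)). The chosen stand is right and the nut is at about q=0.24. In the second picture both V pairs of the rest and the cradle are clear; the high end of the rest is to the right in top (462,210).

```bash
cat >fit.py <<'E'
from h import *
Ts={c:cam(c)[1] for c in K}
def un(c,x0,y0,k,pts,ox=0,oy=0): return [(c,np.array([x0+(p[0]-ox+.5)/k-.5,y0+(p[1]-oy+.5)/k-.5])) for p in pts]
def fit(obs,model,p0,name):
    f=lambda p:np.concatenate([proj(c,Ts[c],m)[0]-uv for (c,uv),m in zip(obs,model(p))])
    r=least_squares(f,p0,loss="soft_l1");print(name,np.round(r.x,4),"yaw",np.degrees(r.x[2]).round(1));print("  res",np.round(f(r.x).reshape(-1,2),1).tolist());return r.x
def W(p,L): 
    c,s=np.cos(p[2]),np.sin(p[2]);return [np.array([p[0]+c*a-s*b,p[1]+s*a+c*b,z]) for a,b,z in L]
so=un("top",282,155,5,[(423,93),(747,32),(795,268),(470,332),(683,107),(502,172),(612,52),(712,38)],400)+un("side",282,155,4,[(21,221),(233,357),(360,241),(250,43),(133,97)])
# params x,y,yaw,yoff(left edge),post front x
fit(so,lambda p:W(p,[(.06,p[3],.015),(.06,p[3]-.185,.015),(-.075,p[3]-.185,.015),(-.075,p[3],.015),(0,0,.195),(0,.09,.094),(p[4],.025,.14),(p[4],-.025,.14),(-.075,p[3],.015),(-.075,p[3]-.185,.015),(.06,p[3]-.185,.015),(0,0,.195),(0,.09,.094)]),[.58,-.05,.18,.12,.04],"stand")
ro=un("top",385,180,4,[(438,76),(752,58),(763,184),(447,206),(700,70),(712,168)],400)+un("side",340,265,3.3333,[(26,85),(358,233),(272,57),(205,113)])
S,C=np.sin(np.radians(42)),np.cos(np.radians(42));w=.0285
u=.043*C-.014*S;uz=.09+.043*S+.014*C
# local: x uphill horiz
fit(ro,lambda p:W(p,[(p[3]-.11,-.045*-1*-1,.008) if 0 else (p[3]-.11,.045,.008),(p[3]+.11,.045,.008),(p[3]+.11,-.045,.008),(p[3]-.11,-.045,.008),(u,w,uz),(u,-w,uz),(p[3]-.11,.045*-1,.008) if 0 else (p[3]-.11,-.045,.008),(p[3]+.11,.045,.008),(u,w,uz),(u,-w,uz)]),[.53,-.33,-1.5,0],"rest")
for a,b in(((700,70),(272,57)),((712,168),(205,113))):
    o=un("top",385,180,4,[a],400)+un("side",340,265,3.3333,[b]);print(tri(Ts,dict(o)).x.round(4))
co=un("top",160,180,5,[(433,378),(778,355),(785,515),(441,540),(472,397),(482,503),(686,380),(697,487)],400,300)+un("side",205,120,5,[(58,425),(362,517),(245,578),(180,343),(103,380),(293,433),(215,477)],0,300)
# local x ~ +y : local y = -x world
fit(co,lambda p:W(p,[(.095,-.045,.01),(-.095,-.045,.01),(-.095,.045,.01),(.095,.045,.01),(.056,-w,.059),(.056,w,.059),(-.056,-w,.059),(-.056,w,.059),(.095,.045,.01),(-.095,-.045,.01),(-.095,.045,.01),(.056,-w,.059),(.056,w,.059),(-.056,-w,.059),(-.056,w,.059)]),[.53,.38,1.5],"cradle")
st=un("top",282,155,5,[(683,107)],400)+un("side",282,155,4,[(250,43)]);print("coltop",tri(Ts,dict(st)).x)
st=un("top",282,155,5,[(502,172)],400)+un("side",282,155,4,[(133,97)]);print("nuttop",tri(Ts,dict(st)).x)
for a,b in(((472,397),(180,343)),((482,503),(103,380)),((686,380),(293,433)),((697,487),(215,477))):
    o=un("top",160,180,5,[a],400,300)+un("side",205,120,5,[b],0,300);print("cr tip",tri(Ts,dict(o)).x.round(4))
E
python3 fit.py
```

```text
stand [ 0.6048 -0.031   0.1773  0.1264  0.0401] yaw 10.2
  res [[-0.6, 0.0], [0.1, -0.5], [0.3, -0.1], [-0.8, 0.2], [0.1, 0.5], [-0.5, -0.2], [-0.2, 0.6], [-0.2, -0.5], [-0.8, -1.2], [0.4, 2.6], [1.5, -0.0], [0.2, 1.4], [0.3, 0.2]]
rest [ 0.526  -0.3088 -1.5292 -0.0018] yaw -87.6
  res [[-0.2, 0.1], [0.1, -0.1], [0.3, 0.8], [0.0, 0.1], [-0.7, 1.0], [-1.7, -0.3], [-1.4, -0.5], [1.2, 0.1], [0.5, 0.3], [1.5, 0.0]]
[ 0.556  -0.3301  0.1305]
[ 0.4954 -0.333   0.134 ]
cradle [0.5464 0.336  1.6295] yaw 93.4
  res [[0.2, 0.4], [0.1, -0.2], [0.6, 0.3], [0.1, 0.6], [0.2, 0.0], [-0.8, 0.5], [0.1, 0.2], [-0.9, 0.4], [0.0, -0.5], [0.9, -0.6], [-0.5, 1.8], [0.7, -0.9], [0.3, -0.1], [0.7, -0.5], [0.2, -0.3]]
coltop [ 0.60523545 -0.0302671   0.19865196]
nuttop [0.58783254 0.05645863 0.09626863]
cr tip [0.5713 0.3965 0.0539]
cr tip [0.5147 0.3886 0.0597]
cr tip [0.578  0.2832 0.0562]
cr tip [0.5211 0.2766 0.059 ]
```

```bash
cat >>h.py <<'E'
def rel(pos,Rt,P0=None):
    s=arm.observe();R0=R.from_euler("xyz",s["tool_rot"],degrees=True)
    d=R0.inv().apply(np.array(pos)-s["ee_pos"]);v=(R0.inv()*Rt).as_rotvec()
    print("shift",np.round(d,4).tolist(),"rotvec",np.round(v,4).tolist(),"deg",np.degrees(np.linalg.norm(v)).round(1),"q",np.round(s["qpos"],1).tolist(),"t",round(s["time"],2))
def tool(z,y):
    z=np.array(z,float);z/=np.linalg.norm(z);y=np.array(y,float);y-=z*(y@z);y/=np.linalg.norm(y);return R.from_matrix(np.c_[np.cross(y,z),y,z])
E
python3 - <<'E'
from h import *
r=R.from_euler("xyz",[180,0,177],degrees=True)
rel([.588,.057,.24],r)
E
```

```text
shift [-0.5247, -0.3035, 0.0083] rotvec [-0.0, 0.0, -0.3285] deg 18.8 q [64.0, 17.6, 86.3, -0.0, 76.1, -4.2] t 1.5
```

```bash
python3 -m handwheel '[0,-0.0525,-0.0304,0.001,0,0,-0.033, 0,-0.105,-0.0607,0.002,0,0,-0.066, 0,-0.157,-0.091,0.003,0,0,-0.1, 0,-0.21,-0.121,0.004,0,0,-0.13, 0,-0.262,-0.152,0.005,0,0,-0.16, 0,-0.315,-0.182,0.006,0,0,-0.2, 0,-0.367,-0.212,0.007,0,0,-0.23, 0,-0.42,-0.243,0.008,0,0,-0.26, 0,-0.472,-0.273,0.008,0,0,-0.3, 0,-0.525,-0.3035,0.008,0,0,-0.3285]'
python3 - <<'E'
from h import *
r=R.from_euler("xyz",[180,0,177],degrees=True)
rel([.588,.057,.24],r)
E
```

```text
time: 2.33
ee_pos: [0.472, 0.2043, 0.2422]
tool_rot: [180.0, 0.0, 177.1]
force: [0.7, 0.9, 0.5]
grip_width: 0.0855
grip_force: 0.0
shift [-0.1233, -0.1413, 0.0022] rotvec [0.0003, 0.0005, 0.0019] deg 0.1 q [18.7, 13.0, 93.9, 0.0, 73.0, -68.4] t 2.33
```

```bash
python3 -m handwheel '[0,-0.04,-0.04,0.002,0,0,0.002, 0,-0.07,-0.08,0.002,0,0,0.002, 0,-0.1,-0.115,0.002,0,0,0.002, 0,-0.1233,-0.1413,0.002,0,0,0.002, 0,-0.1233,-0.1413,0.03,0,0,0.002, 0,-0.1233,-0.1413,0.06,0,0,0.002, 0,-0.1233,-0.1413,0.09,0,0,0.002, 0,-0.1233,-0.1413,0.09,0,0,0.002]'
python3 - <<'E'
from h import *
r=R.from_euler("xyz",[180,0,177],degrees=True)
rel([.588,.057,.080],r)
f,T=cam("top");g,U=cam("side")
cv2.imwrite("pics/n1.png",np.hstack([tile(f,272,145,80,80,5)[:,:,::-1],tile(g,272,130,100,100,4)[:,:,::-1]]))
E
```

```text
time: 3.0
ee_pos: [0.5828, 0.0576, 0.1463]
tool_rot: [-180.0, -0.7, 176.8]
force: [-1.2, 0.3, -0.1]
grip_width: 0.0854
grip_force: 0.0
shift [-0.006, -0.0003, 0.0662] rotvec [-0.0008, -0.0115, -0.0035] deg 0.7 q [1.5, 24.0, 92.3, 0.0, 64.4, -85.3] t 3.0
```

View pics/n1.png

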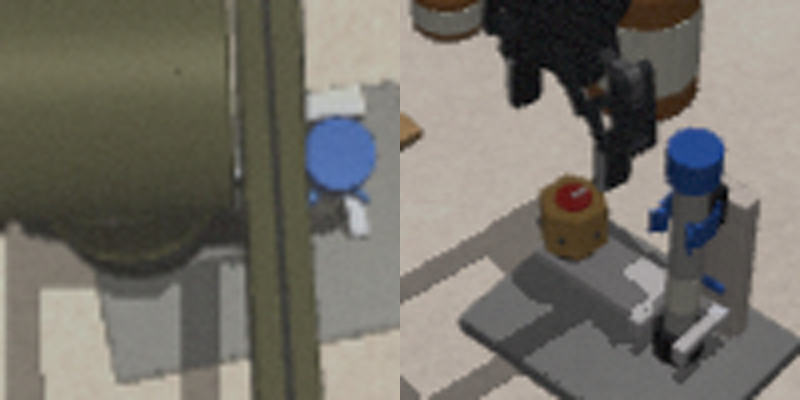

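The picture shows the open gripper centred over the brass nut (side tile (572,210)), with the column (690,160) well clear.

```bash
python3 - <<'E'
from h import *
r=R.from_euler("xyz",[180,0,177],degrees=True)
rel([.588,.057,.080],r);s=arm.observe();print(s["ee_pos"],s["tool_rot"])
E
```

```text
shift [-0.0023, -0.0013, 0.0712] rotvec [-0.0003, -0.0031, -0.0021] deg 0.2 q [1.6, 23.7, 91.9, -0.0, 64.5, -85.3] t 3.1
[0.58596743 0.05848078 0.15118337] [-1.79984222e+02 -1.78840771e-01  1.76879747e+02]
```

```bash
python3 -m handwheel '[0,0,0,0.02,0,0,0, 0,0,0,0.04,0,0,0, 0,0,0,0.055,0,0,0, 0,0,0,0.065,0,0,0, 0,0,0,0.070,0,0,0, 0,0,0,0.070,0,0,0, 0.5,0,0,0.070,0,0,0, 1,0,0,0.070,0,0,0, 1,0,0,0.070,0,0,0, 1,0,0,0.070,0,0,0]' 60
python3 -m handwheel '[1,0,0,0,0,0,0, 1,0,0,0,0,0,0, 1,0,0,0,0,0,0, 1,0,0,0,0,0,0]'
```

```text
time: 3.93
ee_pos: [0.5875, 0.0585, 0.0831]
tool_rot: [-180.0, 0.1, 176.9]
force: [-2.6, -0.2, 15.6]
grip_width: 0.0404
grip_force: 56.8
time: 4.27
ee_pos: [0.5875, 0.0584, 0.0833]
tool_rot: [-180.0, 0.1, 176.9]
force: [-1.1, -0.5, 5.1]
grip_width: 0.04
grip_force: 58.2
```

```bash
python3 -m handwheel '[1,0,0,-0.0003,0,0,0.1, 1,0,0,-0.0006,0,0,0.2, 1,0,0,-0.0009,0,0,0.3, 1,0,0,-0.0012,0,0,0.4, 1,0,0,-0.0015,0,0,0.5, 1,0,0,-0.0018,0,0,0.6, 1,0,0,-0.0021,0,0,0.7, 1,0,0,-0.0024,0,0,0.8, 1,0,0,-0.0027,0,0,0.9, 1,0,0,-0.003,0,0,1.0]'
python3 -m handwheel '[1,0,0,-0.0003,0,0,0.1, 1,0,0,-0.0006,0,0,0.2, 1,0,0,-0.0009,0,0,0.3, 1,0,0,-0.0012,0,0,0.4, 1,0,0,-0.0015,0,0,0.5, 1,0,0,-0.0018,0,0,0.6, 1,0,0,-0.0021,0,0,0.7, 1,0,0,-0.0024,0,0,0.8, 1,0,0,-0.0027,0,0,0.9, 1,0,0,-0.003,0,0,1.0]'
python3 -m handwheel '[1,0,0,-0.0003,0,0,0.1, 1,0,0,-0.0006,0,0,0.2, 1,0,0,-0.0009,0,0,0.3, 1,0,0,-0.0011,0,0,0.37, 1,0,0,-0.0012,0,0,0.42, 1,0,0,-0.0013,0,0,0.45, 1,0,0,-0.0013,0,0,0.45, 1,0,0,-0.0013,0,0,0.45]'
python3 - <<'E'
from station import arm
s=arm.observe();print(s["qpos"],s["wrist_torque"],s["force"])
E
```

```text
time: 5.1
ee_pos: [0.5882, 0.0598, 0.0864]
tool_rot: [179.8, 0.0, 119.3]
force: [1.8, 3.3, 3.9]
grip_width: 0.0398
grip_force: 58.7
time: 5.93
ee_pos: [0.5899, 0.0598, 0.0895]
tool_rot: [179.7, -0.3, 62.0]
force: [4.6, 3.8, 0.9]
grip_width: 0.0403
grip_force: 58.8
time: 6.6
ee_pos: [0.5905, 0.0594, 0.0908]
tool_rot: [179.8, -0.4, 36.5]
force: [4.9, 2.9, 0.9]
grip_width: 0.0399
grip_force: 58.2
[1.62063194e+00 2.77014233e+01 9.55193818e+01 8.68619624e-02
 5.63409208e+01 5.51029942e+01] [ 0.42256842 -0.60453019 -0.14626756] [4.94357686 2.85028864 0.90222965]
```

```bash
python3 -m handwheel '[0.5,0,0,0,0,0,0, 0,0,0,0,0,0,0, 0,0,0,0,0,0,0, 0,0,0,0,0,0,0, 0,0,0,-0.03,0,0,0, 0,0,0,-0.07,0,0,0, 0,0,0,-0.11,0,0,0, 0,0,0,-0.15,0,0,0, 0,0,0,-0.18,0,0,0, 0,0,0,-0.18,0,0,0]'
python3 - <<'E'
from h import *
rel([.605,-.030,.26],R.from_euler("xyz",[180,0,100.2],degrees=True));s=arm.observe();print(s["ee_pos"],s["tool_rot"],s["force"])
E
```

```text
time: 7.43
ee_pos: [0.5903, 0.0587, 0.277]
tool_rot: [179.6, -0.6, 36.5]
force: [1.4, 0.4, -0.6]
grip_width: 0.0853
grip_force: 0.0
shift [-0.0412, 0.0798, 0.0172] rotvec [0.013, -0.0055, -1.1115] deg 63.7 q [1.6, 17.5, 82.1, -0.0, 79.6, 55.1] t 7.43
[0.59034414 0.05866005 0.27700183] [179.55619895  -0.62815128  36.51478473] [ 1.43513197  0.39176516 -0.59779037]
```

```bash
python3 -m handwheel '[0,-0.005,0.008,0.002,0.001,-0.001,-0.12, 0,-0.009,0.017,0.004,0.002,-0.001,-0.24, 0,-0.014,0.027,0.006,0.004,-0.002,-0.36, 0,-0.018,0.036,0.008,0.006,-0.003,-0.48, 0,-0.023,0.045,0.01,0.007,-0.003,-0.6, 0,-0.028,0.054,0.012,0.008,-0.004,-0.72, 0,-0.032,0.062,0.014,0.01,-0.004,-0.84, 0,-0.037,0.071,0.016,0.011,-0.005,-0.96, 0,-0.0412,0.0798,0.0172,0.013,-0.0055,-1.08, 0,-0.0412,0.0798,0.0172,0.013,-0.0055,-1.1115]'
python3 - <<'E'
from h import *
f,T=cam("side")
cv2.imwrite("pics/c1.png",tile(f,270,100,120,130,4)[:,:,::-1])
rel([.605,-.030,.179],R.from_euler("xyz",[180,0,100.2],degrees=True))
for n in("nut_grip","column_mid","clip_mid"):print(n,[(np.round(r["at"],1).tolist(),round(r["confidence"],2)) for r in arm.spot_point(n,"side")])
print(proj("side",T,[[.605,-.030,.195],[.605,-.030,.105],[.589,.0587,.088],[.605,-.03,.135]]))
E
```

```text
time: 8.27
ee_pos: [0.6006, -0.0318, 0.2507]
tool_rot: [-179.1, -0.1, 100.4]
force: [-0.2, 0.8, 0.3]
grip_width: 0.0857
grip_force: 0.0
shift [-0.0, 0.0058, 0.0717] rotvec [-0.0156, -0.0024, 0.0022] deg 0.9 q [-6.9, 20.0, 82.2, -0.1, 78.7, -17.2] t 8.32
nut_grip [([174.3, 167.0], 0.62), ([286.6, 268.1], 0.6), ([315.7, 181.3], 0.51)]
column_mid [([340.1, 186.9], 0.75), ([346.7, 194.1], 0.65), ([331.6, 149.2], 0.64)]
clip_mid [([346.1, 186.6], 0.79), ([187.3, 173.0], 0.65)]
[[344.05616425 166.47904375]
 [342.39598055 192.94237883]
 [314.88710735 180.42084271]
 [342.92676371 184.48169303]]
```

View pics/c1.png

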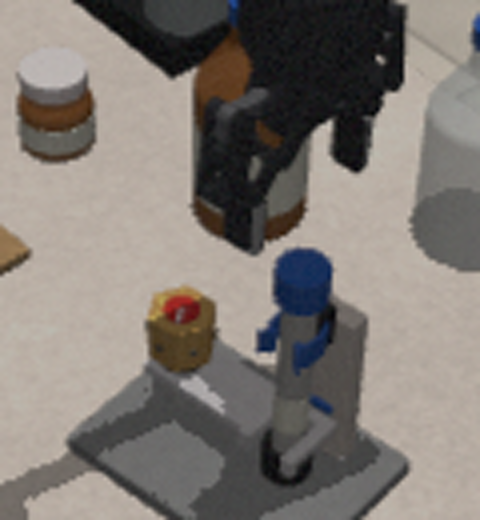

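The picture shows the nut high on its screw, the strap lip above the black fitting, the column (300,270) still in its clip and the open gripper above it.

```bash
python3 -m handwheel '[0,0,0,0,0,0,0, 0,0,0,0,0,0,0]'
python3 - <<'E'
from h import *
rel([.605,-.030,.179],R.from_euler("xyz",[180,0,100.2],degrees=True))
E
```

```text
time: 8.63
ee_pos: [0.601, -0.0297, 0.252]
tool_rot: [-179.2, -0.1, 100.2]
force: [0.6, 0.2, 0.1]
grip_width: 0.0854
grip_force: 0.0
shift [-0.0011, 0.0049, 0.0729] rotvec [-0.0135, -0.0022, -0.0002] deg 0.8 q [-6.8, 19.9, 82.1, -0.1, 78.7, -17.0] t 8.63
```

```bash
python3 -m handwheel '[0,-0.001,0.004,0.015,-0.0135,-0.002,0, 0,-0.001,0.004,0.035,-0.0135,-0.002,0, 0,-0.001,0.004,0.055,-0.0135,-0.002,0, 0,-0.001,0.004,0.068,-0.0135,-0.002,0, 0,-0.001,0.004,0.073,-0.0135,-0.002,0, 0,-0.001,0.004,0.073,-0.0135,-0.002,0, 0,-0.001,0.004,0.073,-0.0135,-0.002,0]'
python3 - <<'E'
from h import *
rel([.605,-.030,.179],R.from_euler("xyz",[180,0,100.2],degrees=True))
E
```

```text
time: 9.22
ee_pos: [0.6046, -0.0302, 0.1793]
tool_rot: [180.0, 0.0, 100.2]
force: [0.2, -0.5, 0.7]
grip_width: 0.0855
grip_force: 0.0
shift [0.0002, 0.0004, 0.0003] rotvec [0.0006, 0.0, 0.0001] deg 0.0 q [-6.9, 23.2, 88.0, 0.0, 68.7, -17.1] t 9.22
```

Now close at 90 N.

```bash
python3 -m handwheel '[0.4,0,0,0,0,0,0, 0.6,0,0,0,0,0,0, 0.8,0,0,0,0,0,0, 1,0,0,0,0,0,0, 1,0,0,0,0,0,0, 1,0,0,0,0,0,0, 1,0,0,0,0,0,0, 1,0,0,0,0,0,0]' 90
python3 - <<'E'
from h import *
s=arm.observe();print(s["force"],s["wrist_torque"],s["grip_width"],s["grip_force"])
R0=R.from_euler("xyz",s["tool_rot"],degrees=True);print("tool dir for -x stand",R0.inv().apply([-np.cos(.178),-np.sin(.178),0]))
E
```

```text
time: 9.88
ee_pos: [0.6059, -0.03, 0.1804]
tool_rot: [179.8, 0.0, 100.2]
force: [2.9, 3.5, 5.3]
grip_width: 0.0317
grip_force: 89.0
[2.88019898 3.49616823 5.29291662] [ 0.33234832 -0.21627967 -0.03884165] 0.031720992865879316 88.99447560310364
tool dir for -x stand [ 2.98066306e-05 -9.99991357e-01 -4.15747341e-03]
```

```bash
python3 -m handwheel '[1,0,-0.004,0,0,0,0, 1,0,-0.008,0,0,0,0, 1,0,-0.012,0,0,0,0, 1,0,-0.016,0,0,0,0, 1,0,-0.022,0,0,0,0, 1,0,-0.03,0,0,0,0, 1,0,-0.038,0,0,0,0, 1,0,-0.046,0,0,0,0, 1,0,-0.052,0,0,0,0, 1,0,-0.055,0,0,0,0]'
python3 -m handwheel '[1,0,0,0,0,0,0, 1,0,0,0,0,0,0]'
python3 - <<'E'
from h import *
f,T=cam("side")
cv2.imwrite("pics/p1.png",tile(f,270,110,110,130,4)[:,:,::-1])
s=arm.observe();print(s["ee_pos"],s["force"],s["grip_width"])
E
```

```text
time: 10.72
ee_pos: [0.5516, -0.0405, 0.1804]
tool_rot: [179.7, 0.1, 100.2]
force: [5.1, 1.2, 3.9]
grip_width: 0.0321
grip_force: 90.3
time: 10.88
ee_pos: [0.5514, -0.0405, 0.1804]
tool_rot: [179.8, 0.1, 100.2]
force: [3.3, 1.4, 7.5]
grip_width: 0.0322
grip_force: 90.6
[ 0.55143662 -0.04044865  0.18034661] [3.30742907 1.57918575 7.60026859] 0.03154504037940548
```

View pics/p1.png

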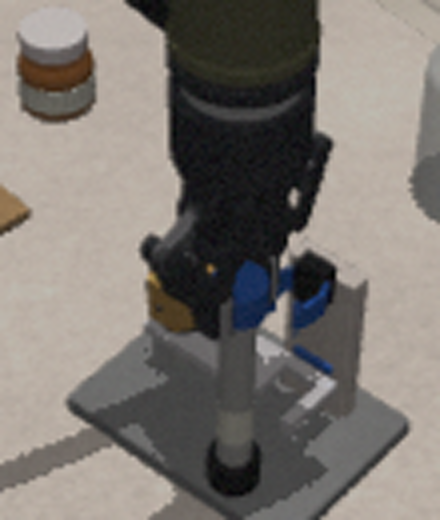

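The picture shows the column upright in the gripper, free of the clip (clip at (315,285), column foot at (233,465)).

```bash
cat >>h.py <<'E'
az=np.radians(-87.6);S,C=np.sin(np.radians(42)),np.cos(np.radians(42))
seat=np.array([.526,-.309,.09]);rz=np.array([np.cos(az)*C,np.sin(az)*C,S]);rx=np.array([-np.cos(az)*S,-np.sin(az)*S,C]);lat=np.array([-np.sin(az),np.cos(az),0])
E
python3 -m handwheel '[1,0,0,-0.02,0,0,0, 1,0,0,-0.05,0,0,0, 1,0,0,-0.08,0,0,0, 1,0,0,-0.1,0,0,0, 1,0,0,-0.1,0,0,0]'
python3 - <<'E'
from h import *
print(lat)
rel(seat+.07*rx+.004*rz+.0754*rz,tool(-rz,lat))
s=arm.observe();print(s["ee_pos"],s["force"],s["wrist_torque"])
E
```

```text
time: 11.35
ee_pos: [0.5498, -0.0407, 0.2815]
tool_rot: [179.9, 0.1, 100.2]
force: [1.6, -0.2, -5.3]
grip_width: 0.032
grip_force: 90.8
[0.99912283 0.04187565 0.        ]
shift [-0.2717, -0.0727, 0.0867] rotvec [-0.0553, 0.8379, 0.1286] deg 48.7 q [-8.6, 14.3, 86.2, -0.1, 79.4, -18.8] t 11.35
[ 0.54984813 -0.04072686  0.28148369] [ 1.60187745 -0.19682492 -5.27181856] [-0.02047308 -0.17454275 -0.02084074]
```

```bash
python3 -m handwheel '[1,-0.027,-0.007,0,-0.0055,0.084,0.013, 1,-0.054,-0.014,0,-0.011,0.168,0.026, 1,-0.081,-0.022,0,-0.0166,0.251,0.039, 1,-0.109,-0.029,0,-0.022,0.335,0.051, 1,-0.136,-0.036,0,-0.028,0.419,0.064, 1,-0.163,-0.043,0,-0.033,0.503,0.077, 1,-0.19,-0.051,0,-0.039,0.587,0.09, 1,-0.217,-0.058,0,-0.044,0.67,0.103, 1,-0.245,-0.065,0,-0.05,0.754,0.116, 1,-0.2717,-0.0727,0,-0.0553,0.8379,0.1286]'
python3 -m handwheel '[1,0,0,0,0,0,0, 1,0,0,0,0,0,0, 1,0,0,0,0,0,0]'
python3 - <<'E'
from h import *
rel(seat+.07*rx+.004*rz+.0754*rz,tool(-rz,lat))
f,T=cam("side");g,U=cam("top")
cv2.imwrite("pics/r1.png",np.hstack([tile(f,330,160,133,170,3)[:,:,::-1],tile(g,380,120,127,170,3)[:,:,::-1]]))
s=arm.observe();p=s["ee_pos"];R0=R.from_euler("xyz",s["tool_rot"],degrees=True);tz=R0.apply([0,0,1])
pts=[p-.0146*tz,p+.0754*tz,p+.1654*tz];print(proj("side",T,pts).round(1).tolist(),proj("top",U,pts).round(1).tolist())
E
```

```text
time: 12.18
ee_pos: [0.5249, -0.3219, 0.2757]
tool_rot: [-179.4, -48.4, 91.8]
force: [0.9, 0.4, -5.4]
grip_width: 0.0318
grip_force: 90.8
time: 12.43
ee_pos: [0.5256, -0.3203, 0.2758]
tool_rot: [-179.4, -48.3, 91.9]
force: [-0.5, 0.6, -4.6]
grip_width: 0.0318
grip_force: 90.8
shift [-0.0608, 0.0014, 0.053] rotvec [-0.0034, -0.0053, -0.0056] deg 0.5 q [-50.4, 38.7, 62.1, 30.4, 117.5, -47.8] t 12.43
[[426.1, 241.7], [392.8, 239.1], [365.1, 236.9]] [[488.6, 205.7], [445.8, 209.3], [408.8, 212.5]]
```

View pics/r1.png

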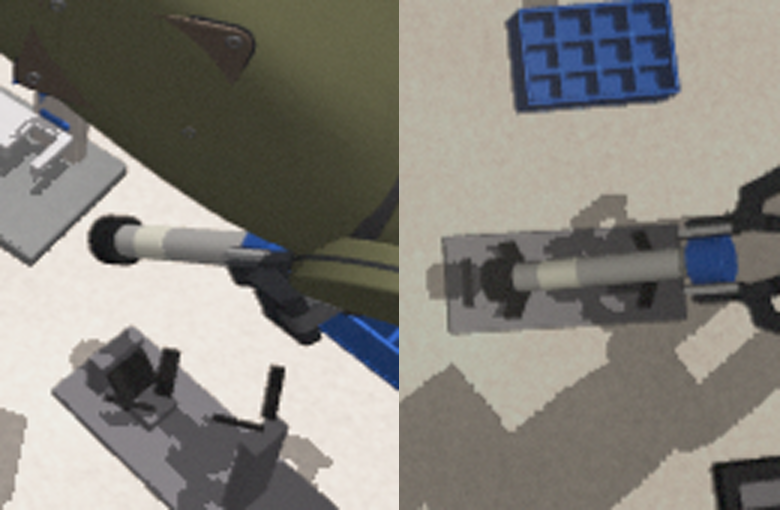

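The picture shows the column held at the slope angle above the rest, black end at side (115,240) / top (497,277). It lies over the rest's centre line and matches the predicted axis.

```bash
python3 - <<'E'
from h import *
for k in(.07,.03,.012,0): rel(seat+k*rx+.004*rz+.0754*rz,tool(-rz,lat))
E
```

```text
shift [-0.0636, 0.0003, 0.0541] rotvec [-0.003, -0.0021, -0.0014] deg 0.2 q [-50.3, 38.5, 62.0, 30.4, 117.6, -47.8] t 12.53
shift [-0.1036, 0.0003, 0.054] rotvec [-0.003, -0.0021, -0.0014] deg 0.2 q [-50.3, 38.5, 62.0, 30.4, 117.6, -47.8] t 12.53
shift [-0.1216, 0.0004, 0.054] rotvec [-0.003, -0.0021, -0.0014] deg 0.2 q [-50.3, 38.5, 62.0, 30.4, 117.6, -47.8] t 12.53
shift [-0.1336, 0.0004, 0.0539] rotvec [-0.003, -0.0021, -0.0014] deg 0.2 q [-50.3, 38.5, 62.0, 30.4, 117.6, -47.8] t 12.53
```

```bash
python3 -m handwheel '[1,-0.02,0,0.018,0,0,0, 1,-0.045,0,0.036,-0.001,-0.001,0, 1,-0.0636,0,0.054,-0.003,-0.002,-0.001, 1,-0.08,0,0.054,-0.003,-0.002,-0.001, 1,-0.095,0,0.054,-0.003,-0.002,-0.001, 1,-0.107,0,0.054,-0.003,-0.002,-0.001, 1,-0.115,0,0.054,-0.003,-0.002,-0.001, 1,-0.12,0,0.054,-0.003,-0.002,-0.001, 1,-0.1216,0,0.054,-0.003,-0.002,-0.001, 1,-0.1216,0,0.054,-0.003,-0.002,-0.001]'
python3 - <<'E'
from h import *
rel(seat+.004*rz+.0754*rz,tool(-rz,lat))
g,U=cam("top");f,T=cam("side")
s=arm.observe();p=s["ee_pos"];R0=R.from_euler("xyz",s["tool_rot"],degrees=True);tz=R0.apply([0,0,1]);print(s["force"],s["wrist_torque"])
cv2.imwrite("pics/r2.png",np.hstack([tile(f,335,230,100,100,4)[:,:,::-1],tile(g,390,170,100,100,4)[:,:,::-1]]))
E
```

```text
time: 13.37
ee_pos: [0.5283, -0.3621, 0.1526]
tool_rot: [179.8, -47.9, 92.4]
force: [0.6, 0.4, -3.6]
grip_width: 0.0316
grip_force: 90.5
shift [-0.011, -0.0001, 0.002] rotvec [0.0025, 0.0009, 0.0001] deg 0.2 q [-52.2, 46.7, 63.5, 27.3, 109.6, -54.7] t 13.37
[ 0.26085367 -0.40653574 -5.55495264] [-1.19293498 -0.01212065 -0.03547784]
```

View pics/r2.png

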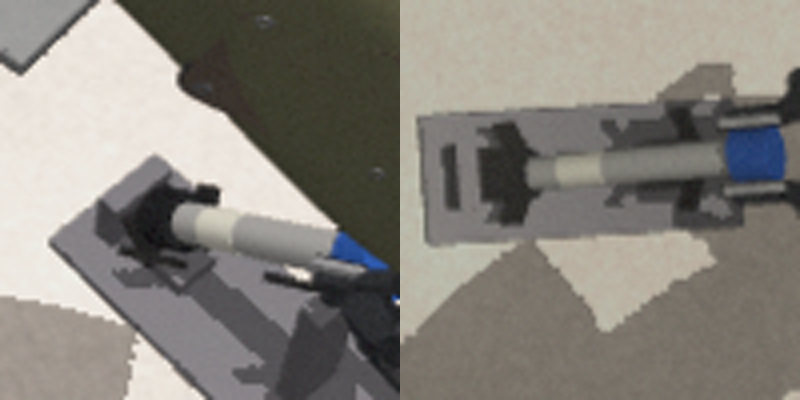

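The picture shows the tube centred over both V saddles, the black end just above the stop plate (top tile (450,178)). Now I lower it.

```bash
python3 -m handwheel '[1,-0.002,0,0,0,0,0, 1,-0.004,0,0,0,0,0, 1,-0.006,0,0.001,0,0,0, 1,-0.008,0,0.001,0,0,0, 1,-0.009,0,0.002,0,0,0, 1,-0.01,0,0.002,0,0,0, 1,-0.011,0,0.002,0,0,0, 1,-0.011,0,0.002,0,0,0]'
python3 - <<'E'
from h import *
rel(seat+.0754*rz,tool(-rz,lat));s=arm.observe();R0=R.from_euler("xyz",s["tool_rot"],degrees=True);print("tool-frame force",R0.inv().apply(s["force"]),s["wrist_torque"])
E
```

```text
time: 14.13
ee_pos: [0.5292, -0.3656, 0.1449]
tool_rot: [179.7, -48.2, 92.6]
force: [3.8, 4.5, 4.1]
grip_width: 0.0318
grip_force: 91.1
shift [-0.0029, -0.0009, 0.0035] rotvec [0.0027, -0.0036, 0.0024] deg 0.3 q [-52.3, 47.4, 63.1, 27.3, 109.5, -55.1] t 14.13
tool-frame force [5.9122567  4.00965937 0.48572499] [ 0.67287726 -0.40415582 -0.4802426 ]
```

```bash
python3 -m handwheel '[1,0,0,0.001,0,0,0, 1,0,0,0.002,0,0,0, 1,0,0,0.003,0,0,0, 1,0,0,0.0035,0,0,0, 1,0,0,0.0035,0,0,0, 1,0,0,0.0035,0,0,0]'
python3 - <<'E'
from h import *
rel(seat+.0754*rz,tool(-rz,lat));s=arm.observe();R0=R.from_euler("xyz",s["tool_rot"],degrees=True);print("tool-frame force",R0.inv().apply(s["force"]),s["wrist_torque"])
E
```

```text
time: 14.63
ee_pos: [0.5292, -0.364, 0.1436]
tool_rot: [179.6, -48.1, 92.7]
force: [3.0, 1.5, 7.1]
grip_width: 0.0321
grip_force: 91.4
shift [-0.003, -0.0009, 0.0014] rotvec [0.0037, -0.0014, 0.0032] deg 0.3 q [-52.3, 47.3, 63.5, 27.3, 109.1, -55.2] t 14.63
tool-frame force [ 6.18248399  3.1416821  -3.72333295] [ 0.73027371 -0.31481222 -0.38632617]
```

```bash
python3 -m handwheel '[0.6,0,0,0,0,0,0, 0.4,0,0,0,0,0,0, 0,0,0,0,0,0,0, 0,0,0,0,0,0,0, 0,0,0,0,0,0,0, 0,0,0,-0.01,0,0,0, 0,0,0,-0.03,0,0,0, 0,0,0,-0.06,0,0,0, 0,0,0,-0.1,0,0,0, 0,0,0,-0.13,0,0,0]'
python3 - <<'E'
from h import *
rel(seat+.12*rx,tool(-rx,lat))
g,U=cam("top");f,T=cam("side")
cv2.imwrite("pics/r3.png",np.hstack([tile(f,335,230,133,133,3)[:,:,::-1],tile(g,390,170,100,100,4)[:,:,::-1]]))
E
```

```text
time: 15.47
ee_pos: [0.5318, -0.4631, 0.2297]
tool_rot: [179.9, -47.9, 92.4]
force: [-0.0, 0.2, 0.6]
grip_width: 0.0852
grip_force: 0.0
shift [0.1198, 0.0002, 0.2078] rotvec [0.0016, -1.5688, -0.0015] deg 89.9 q [-55.9, 50.2, 43.8, 28.7, 125.5, -49.8] t 15.47Traceback (most recent call last):
  File "<stdin>", line 4, in <module>
    return _nx.concatenate(arrs, 1, dtype=dtype, casting=casting)
           ~~~~~~~~~~~~~~~^^^^^^^^^^^^^^^^^^^^^^^^^^^^^^^^^^^^^^^
ValueError: all the input array dimensions except for the concatenation axis must match exactly, but along dimension 0, the array at index 0 has size 399 and the array at index 1 has size 400
```

```bash
cat > chk.py <<'E'
from h import *
import sys
def masks(pts,lab):
    for c in K:
        f,T=cam(c);m=arm.cut_out("column",c)
        print(c,"model",proj(c,T,pts).round(1).tolist())
        for r in m[:3]:
            if r["confidence"]<.3: continue
            ys,xs=np.nonzero(r["mask"]);pc=np.c_[xs,ys];mu=pc.mean(0);v=np.linalg.svd(pc-mu,full_matrices=False)[2][0];t=(pc-mu)@v
            print("  mask",round(r["confidence"],2),len(xs),"ends",(mu+v*t.min()).round(1).tolist(),(mu+v*t.max()).round(1).tolist(),"mid",mu.round(1).tolist())
        for n in("column_mid","column"):print("  ",n,[(np.round(r["at"],1).tolist(),round(r["confidence"],2)) for r in arm.spot_point(n,c)[:3]])
E
python3 - <<'E'
from chk import *
masks([seat+.09*rz,seat,seat-.09*rz],"rest")
rel([.527,-.30,.34],tool([0,0,-1],lat))
E
```

```text
side model [[432.0, 300.2], [401.1, 292.8], [375.0, 286.6]]
  mask 0.68 631 ends [369.8, 282.7] [430.4, 301.6] mid [395.1, 290.6]
   column_mid [([403.0, 295.7], 0.84)]
   column [([371.0, 287.0], 0.6)]
top model [[481.7, 208.2], [445.5, 211.1], [413.4, 213.6]]
  mask 0.71 636 ends [483.9, 207.8] [411.9, 213.9] mid [449.0, 210.8]
  mask 0.43 244 ends [298.4, 181.3] [305.9, 197.1] mid [302.1, 189.2]
  mask 0.4 169 ends [465.0, 205.5] [409.9, 216.0] mid [437.4, 210.7]
   column_mid [([445.6, 213.6], 0.59)]
   column [([415.8, 213.2], 0.87)]
shift [0.1911, 0.0014, 0.0435] rotvec [-0.0, -0.8394, -0.0006] deg 48.1 q [-55.8, 50.2, 44.3, 28.7, 125.2, -49.9] t 15.97
```

Projections and masks agree with the column seated in the rest (ends top (484,208)/(412,214)). Next I swing round for the second grasp from above.

```bash
python3 -m handwheel '[0,0.02,0,-0.02,0,-0.084,0, 0,0.04,0,-0.03,0,-0.168,0, 0,0.06,0,-0.03,0,-0.252,0, 0,0.08,0,-0.02,0,-0.336,0, 0,0.1,0,-0.01,0,-0.42,0, 0,0.12,0,0,0,-0.504,0, 0,0.14,0,0.01,0,-0.587,0, 0,0.157,0,0.02,0,-0.671,0, 0,0.175,0.001,0.032,0,-0.755,0, 0,0.191,0.001,0.0435,0,-0.839,0]'
python3 -m handwheel '[0,0,0,0,0,0,0, 0,0,0,0,0,0,0]'
python3 - <<'E'
from h import *
rel(seat+.12*rx,tool(-rx,lat))
E
```

```text
time: 16.8
ee_pos: [0.5262, -0.2993, 0.3415]
tool_rot: [179.8, 0.3, 92.4]
force: [-0.1, 0.5, 0.3]
grip_width: 0.0854
grip_force: 0.0
time: 16.97
ee_pos: [0.5263, -0.2977, 0.3415]
tool_rot: [179.9, 0.1, 92.6]
force: [-0.7, -1.7, 0.2]
grip_width: 0.0857
grip_force: 0.0
shift [0.0693, -0.0009, 0.1622] rotvec [0.0031, -0.731, 0.0024] deg 41.9 q [-33.5, 16.8, 74.0, -0.0, 89.0, -36.1] t 16.97
```

```bash
python3 -m handwheel '[0,0.012,0,0.01,0,-0.08,0, 0,0.025,0,0.02,0,-0.17,0, 0,0.04,0,0.035,0,-0.25,0, 0,0.05,0,0.05,0,-0.34,0, 0,0.06,0,0.07,0,-0.43,0, 0,0.069,0,0.09,0,-0.52,0, 0,0.0693,0,0.11,0,-0.61,0, 0,0.0693,0,0.13,0,-0.7,0, 0,0.0693,-0.001,0.15,0.003,-0.731,0.002, 0,0.0693,-0.001,0.162,0.003,-0.731,0.002]'
python3 -m handwheel '[0,0,0,0,0,0,0, 0,0,0,0,0,0,0]'
python3 - <<'E'
from h import *
rel(seat,tool(-rx,lat))
E
```

```text
time: 17.8
ee_pos: [0.5211, -0.2312, 0.1736]
tool_rot: [-179.3, 41.9, 92.7]
force: [-0.7, -0.8, -0.5]
grip_width: 0.0854
grip_force: 0.0
time: 17.97
ee_pos: [0.5227, -0.2328, 0.1768]
tool_rot: [-179.7, 42.0, 92.3]
force: [0.3, -0.3, -0.1]
grip_width: 0.0855
grip_force: 0.0
shift [0.0013, 0.0009, 0.1156] rotvec [-0.0068, -0.0006, -0.0009] deg 0.4 q [-4.3, 23.4, 105.3, -51.1, 58.7, 24.3] t 17.97
```

```bash
python3 -m handwheel '[0,0,0,0.03,-0.006,0,0, 0,0,0,0.06,-0.006,0,0, 0,0,0,0.085,-0.006,0,0, 0,0.001,0.001,0.1,-0.006,0,0, 0,0.001,0.001,0.11,-0.006,0,0, 0,0.001,0.001,0.115,-0.006,0,0, 0,0.001,0.001,0.115,-0.006,0,0]'
python3 - <<'E'
from h import *
rel(seat,tool(-rx,lat));s=arm.observe();print(s["force"])
E
```

```text
time: 18.55
ee_pos: [0.5269, -0.3096, 0.0923]
tool_rot: [179.7, 42.0, 92.1]
force: [-0.4, 0.2, 0.4]
grip_width: 0.0854
grip_force: 0.0
shift [0.002, -0.0009, 0.0013] rotvec [0.0017, 0.0002, -0.0044] deg 0.3 q [-12.7, 31.3, 108.7, -62.0, 47.0, 32.3] t 18.55
[-0.35274456  0.16983002  0.44616901]
```

```bash
python3 -m handwheel '[0.4,0,0,0,0,0,0, 0.6,0,0,0,0,0,0, 0.8,0,0,0,0,0,0, 1,0,0,0,0,0,0, 1,0,0,0,0,0,0, 1,0,0,0,0,0,0, 1,0,0,0,0,0,0]' 70
python3 -m handwheel '[1,0,0,-0.01,0,0,0, 1,0,0,-0.025,0,0,0, 1,0,0,-0.045,0,0,0, 1,0,0,-0.07,0,0,0, 1,0,0,-0.1,0,0,0, 1,0,0,-0.12,0,0,0, 1,0,0,-0.12,0,0,0]'
python3 - <<'E'
from h import *
rel([.527,-.23,.27],tool([0,0,-1],lat))
s=arm.observe();p=s["ee_pos"];print(s["force"])
from chk import masks
tz=R.from_euler("xyz",s["tool_rot"],degrees=True);ax=tz.apply([1,0,0]);g=p-.002*tz.apply([0,0,1])
print("tool x",ax);masks([g-.09*ax,g,g+.09*ax],"")
E
```

```text
time: 19.13
ee_pos: [0.527, -0.3077, 0.0927]
tool_rot: [179.7, 42.0, 92.2]
force: [-0.9, 5.6, 6.2]
grip_width: 0.02
grip_force: 68.1
time: 19.72
ee_pos: [0.5244, -0.2255, 0.1835]
tool_rot: [179.4, 41.9, 92.1]
force: [0.4, 0.4, -5.0]
grip_width: 0.02
grip_force: 69.2
shift [-0.0612, 0.0031, -0.0613] rotvec [0.0085, 0.7314, -0.0009] deg 41.9 q [-3.5, 22.6, 105.3, -50.8, 58.9, 24.3] t 19.72
[ 0.38348832  0.43911628 -4.9643295 ]
tool x [-0.02738072  0.74372482 -0.66792492]
side model [[406.0, 242.4], [376.5, 239.8], [351.8, 237.5]]
  mask 0.91 695 ends [413.1, 243.2] [345.9, 240.9] mid [386.4, 242.3]
   column_mid []
   column [([351.8, 239.8], 0.84)]
top model [[461.5, 207.3], [422.7, 210.4], [388.8, 213.1]]
  mask 0.83 503 ends [464.3, 208.5] [417.0, 212.1] mid [443.7, 210.1]
  mask 0.48 1296 ends [351.8, 162.6] [286.5, 190.2] mid [314.3, 178.5]
   column_mid [([425.9, 207.7], 0.74)]
   column []
```

```bash
python3 -m handwheel '[1,-0.002,0,-0.02,0.001,0.08,0, 1,-0.006,0,-0.035,0.002,0.16,0, 1,-0.012,0.001,-0.045,0.003,0.24,0, 1,-0.018,0.001,-0.052,0.003,0.32,0, 1,-0.025,0.001,-0.057,0.004,0.4,0, 1,-0.033,0.002,-0.06,0.005,0.48,0, 1,-0.042,0.002,-0.061,0.006,0.56,0, 1,-0.05,0.002,-0.061,0.007,0.64,0, 1,-0.057,0.003,-0.061,0.008,0.7,0, 1,-0.0612,0.003,-0.0613,0.0085,0.7314,0]'
python3 -m handwheel '[1,0,0,0,0,0,0, 1,0,0,0,0,0,0]'
python3 - <<'E'
from h import *
rel([.5464,.336,.26],R.from_euler("xyz",[180,0,93.4],degrees=True))
E
```

```text
time: 20.95
ee_pos: [0.5253, -0.2354, 0.2678]
tool_rot: [-179.7, 0.0, 92.1]
force: [0.8, -0.4, -5.2]
grip_width: 0.02
grip_force: 69.2
time: 21.12
ee_pos: [0.5249, -0.2337, 0.2668]
tool_rot: [-179.6, 0.1, 92.1]
force: [-0.0, 0.4, -5.5]
grip_width: 0.0199
grip_force: 69.2
shift [0.5685, 0.0423, 0.0054] rotvec [-0.0069, 0.0018, -0.0229] deg 1.4 q [-28.0, 16.9, 84.5, -0.3, 78.8, -30.1] t 21.12
```

```bash
python3 -m handwheel '[1,0.02,0.002,0,0,0,0, 1,0.055,0.004,0,0,0,0, 1,0.09,0.007,0,0,0,0, 1,0.125,0.009,0,0,0,0, 1,0.16,0.012,0,-0.003,0,0, 1,0.195,0.015,0,-0.003,0,-0.01, 1,0.23,0.017,0,-0.006,0,-0.01, 1,0.265,0.02,0,-0.006,0,-0.02, 1,0.295,0.022,0,-0.006,0,-0.02, 1,0.31,0.023,0,-0.006,0.001,-0.02]'
python3 -m handwheel '[1,0.02,0.002,0,0,0,0, 1,0.05,0.004,0,0,0,0, 1,0.085,0.006,0,0,0,0, 1,0.12,0.009,0,0,0,0, 1,0.155,0.011,0,0,0,0, 1,0.19,0.014,0,0,0,0, 1,0.22,0.016,0,0,0,0, 1,0.245,0.018,0,0,0,0, 1,0.257,0.018,0,0,0,0, 1,0.257,0.018,0,0,0,0]'
python3 - <<'E'
from h import *
rel([.5464,.336,.15],R.from_euler("xyz",[180,0,93.4],degrees=True))
E
```

```text
time: 21.95
ee_pos: [0.5351, 0.0826, 0.2664]
tool_rot: [-180.0, -0.0, 93.6]
force: [0.3, -0.2, -5.3]
grip_width: 0.02
grip_force: 69.2
time: 22.78
ee_pos: [0.5381, 0.3391, 0.2659]
tool_rot: [180.0, 0.0, 93.6]
force: [0.3, -0.6, -4.7]
grip_width: 0.0199
grip_force: 69.2
shift [-0.0035, 0.008, 0.1159] rotvec [0.0004, 0.0007, 0.0039] deg 0.2 q [28.4, 21.8, 77.1, -0.0, 81.1, 24.8] t 22.78
```

```bash
python3 -m handwheel '[1,-0.001,0.002,0.03,0,0,0.004, 1,-0.002,0.004,0.06,0,0,0.004, 1,-0.003,0.006,0.09,0,0,0.004, 1,-0.0035,0.008,0.11,0,0,0.004, 1,-0.0035,0.008,0.116,0,0,0.004, 1,-0.0035,0.008,0.116,0,0,0.004, 1,-0.0035,0.008,0.116,0,0,0.004]'
python3 - <<'E'
from h import *
rel([.5464,.336,.045],R.from_euler("xyz",[180,0,93.4],degrees=True))
s=arm.observe();p=s["ee_pos"];print(p,s["force"])
from chk import masks
r=R.from_euler("xyz",s["tool_rot"],degrees=True);ax=r.apply([1,0,0]);g=p-.002*r.apply([0,0,1])
masks([g-.09*ax,g,g+.09*ax],"")
t=arm.get_image("top")["frame"];u=arm.get_image("side")["frame"]
cv2.imwrite("pics/cr.png",np.hstack([tile(t,150,160,100,100,4)[:,:,::-1],tile(u,185,60,100,100,4)[:,:,::-1]]))
E
```

```text
time: 23.37
ee_pos: [0.5483, 0.3324, 0.1517]
tool_rot: [179.9, 0.1, 93.1]
force: [-0.2, 0.2, -4.8]
grip_width: 0.0202
grip_force: 69.2
shift [0.0038, -0.0019, 0.1066] rotvec [0.002, 0.0009, -0.0048] deg 0.3 q [27.5, 27.3, 85.3, -0.1, 67.3, 24.4] t 23.37
[0.54832382 0.33235093 0.15165192] [-0.17697181  0.17051837 -4.80411041]
side model [[261.3, 130.3], [241.7, 114.7], [223.6, 100.3]]
  mask 0.66 3848 ends [367.9, 224.1] [294.7, 191.7] mid [331.3, 207.9]
  mask 0.6 255 ends [239.8, 113.5] [263.2, 133.0] mid [252.9, 124.4]
  mask 0.38 431 ends [365.7, 285.1] [423.3, 291.0] mid [385.8, 287.2]
   column_mid [([244.1, 117.7], 0.7), ([370.4, 286.4], 0.63), ([328.1, 151.6], 0.49)]
   column [([224.7, 104.3], 0.65)]
top model [[223.0, 202.4], [185.1, 205.1], [147.1, 207.8]]
  mask 0.79 452 ends [224.2, 202.3] [183.9, 204.7] mid [206.2, 203.4]
   column_mid [([186.2, 205.5], 0.97)]
   column [([201.4, 158.6], 0.68), ([334.8, 182.6], 0.34)]
```

View pics/cr.png

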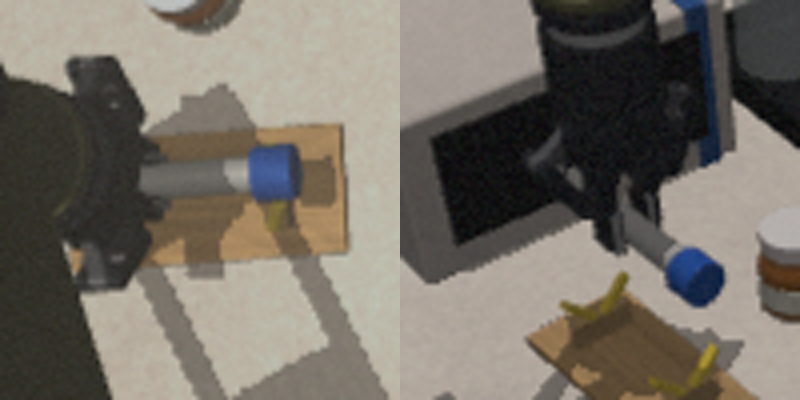

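The picture shows the level column over the cradle, blue end at top tile (276,172), within about 1 mm of the model. The yellow saddles are under it.

```bash
python3 -m handwheel '[1,0.002,-0.001,0.03,0.002,0.001,-0.004, 1,0.0038,-0.0019,0.06,0.002,0.001,-0.004, 1,0.0038,-0.0019,0.08,0.002,0.001,-0.004, 1,0.0038,-0.0019,0.092,0.002,0.001,-0.004, 1,0.0038,-0.0019,0.097,0.002,0.001,-0.004, 1,0.0038,-0.0019,0.1,0.002,0.001,-0.004, 1,0.0038,-0.0019,0.102,0.002,0.001,-0.004, 1,0.0038,-0.0019,0.102,0.002,0.001,-0.004]'
python3 -m handwheel '[1,0,0,0.001,0,0,0, 1,0,0,0.002,0,0,0, 1,0,0,0.003,0,0,0, 1,0,0,0.004,0,0,0, 1,0,0,0.004,0,0,0]'
```

```text
time: 24.53
ee_pos: [0.5473, 0.3369, 0.0501]
tool_rot: [179.9, -0.1, 93.4]
force: [1.3, -1.3, -3.8]
grip_width: 0.0198
grip_force: 69.2
time: 24.95
ee_pos: [0.5477, 0.3369, 0.0462]
tool_rot: [179.8, -0.1, 93.4]
force: [2.1, -0.0, -0.3]
grip_width: 0.0202
grip_force: 69.8
```

```bash
python3 -m handwheel '[1,0,0,0.0007,0,0,0, 1,0,0,0.0014,0,0,0, 1,0,0,0.0014,0,0,0, 0.7,0,0,0.0014,0,0,0, 0.5,0,0,0.0014,0,0,0, 0,0,0,0.0014,0,0,0, 0,0,0,0.0014,0,0,0, 0,0,0,0.0014,0,0,0, 0,0,0,0.0014,0,0,0]'
python3 -m handwheel '[0,0,0,-0.02,0,0,0, 0,0,0,-0.05,0,0,0, 0,0,0,-0.09,0,0,0, 0,0,0,-0.13,0,0,0, 0,0,0,-0.17,0,0,0, 0,0,0,-0.2,0,0,0, 0,0.03,0,-0.2,0,0,0, 0,0.07,0,-0.2,0,0,0, 0,0.11,0,-0.2,0,0,0, 0,0.14,0,-0.2,0,0,0]'
python3 - <<'E'
from chk import *
c=np.array([.5464,.336,.045]);a=np.array([np.cos(np.radians(93.4)),np.sin(np.radians(93.4)),0])
masks([c-.09*a,c,c+.09*a],"")
T={k:cam(k)[1] for k in K}
for n,k in(("amber_bottle","top"),("jar","top"),("blue_cap","top"),("spanner","top"),("nut_grip","top")):
    print(n,[(np.round(r["at"],1).tolist(),round(r["confidence"],2)) for r in arm.spot_point(n,k)[:3]])
E
```

```text
time: 25.7
ee_pos: [0.5461, 0.3364, 0.0435]
tool_rot: [-180.0, -0.0, 93.4]
force: [-0.1, -0.3, 0.1]
grip_width: 0.084
grip_force: 0.0
time: 26.53
ee_pos: [0.5377, 0.4787, 0.2443]
tool_rot: [180.0, -0.1, 93.4]
force: [0.7, -0.7, 0.4]
grip_width: 0.0854
grip_force: 0.0
side model [[263.6, 159.8], [245.0, 144.2], [227.7, 129.6]]
  mask 0.59 514 ends [224.5, 126.4] [266.1, 161.9] mid [246.0, 144.8]
  mask 0.32 487 ends [365.9, 284.7] [423.2, 292.4] mid [389.1, 287.8]
   column_mid [([339.3, 220.0], 0.68)]
   column [([227.1, 128.8], 0.88)]
top model [[231.6, 205.9], [197.8, 208.5], [163.8, 211.1]]
  mask 0.93 669 ends [232.2, 205.8] [161.8, 210.9] mid [197.3, 208.3]
   column_mid [([336.8, 184.8], 0.58)]
   column [([167.7, 212.1], 0.64)]
amber_bottle [([255.1, 134.1], 0.57)]
jar [([202.8, 160.5], 0.89)]
blue_cap [([306.0, 262.7], 0.56), ([336.7, 184.8], 0.44)]
spanner [([349.5, 258.4], 0.82), ([461.9, 211.4], 0.48)]
nut_grip [([299.9, 187.3], 0.74), ([191.8, 294.6], 0.52)]
```

Masks in both views match the cradle model within about 2 px at both ends, and the bystanders have not moved. I'm handing it in.

```bash
python3 -m handwheel '[0,0,0,0,0,0,0, 0,0,0,0,0,0,0, 0,0,0,0,0,0,0, 0,0,0,0,0,0,0]' && python3 -c "
from station import arm
print(arm.sign_off())"
```

```text
time: 27.62
ee_pos: [0.5381, 0.4761, 0.2438]
tool_rot: [-180.0, -0.0, 93.4]
force: [0.4, -0.3, 0.5]
grip_width: 0.0852
grip_force: 0.0
the job is handed in; nothing more can be done
None
```

I handed the job in at 27.6 s: by my measurements the nut is loosened to about 2.68 rad, the column was pulled upright, rested on the slope, regrasped and laid level in the yellow saddles, and the bystanders did not move; sign-off returned no verdict.

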